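# Bed a polisher spindle in V-blocks against stop pins

## Task

Get the polisher spindle ready for clamping: stand the two steel stop pins from the wooden rack in the two bores of the stop block, one in each and fully down, then lay the spindle, without dropping it, in the V-blocks with its threaded nose between the pins and its shoulder up against them, and press it down firmly, without ramming it, onto both sides of the V. Finish while you are still holding it pressed down there. Leave everything else on the bench where it is.

Things in the scene. Friction and masses are not known exactly. Their poses are not given: they have to be found in the camera images.
- cradle: V-block fixture bolted to the bench: grey plate 132 x 84 x 12 mm carrying two dark steel V-blocks and, bolted to its +x end, a stop block 30 x 84 x 36 mm standing on the bench, centred at x = +77 mm. Origin on the plate's underside, midway between the V-blocks; z up; x runs along the V to the stop block (plate x = -70 to +62 mm). Top of the V-blocks 54 mm, of the plate 12 mm above the bench
- vee_left: the +y flanks of the two V-blocks, ground smooth and oiled (slippery); origin and axes as the fixture's. Each V-block is 28 mm long (x = -58 to -30 and +30 to +58 mm), 60 mm wide (y), 42 mm high above the plate, with a 90 degree V along y = 0, 34 mm wide at the top. Between the blocks the plate lies free for 60 mm: room for fingers
- vee_right: the -y flanks of the two V-blocks, mirrored; origin and axes as the fixture's
- bore0 (a point): mouth of one of the two upright bores in the stop block, centre, at the block's top face (36 mm above the bench), 77 mm along +x of the fixture and 19 mm to its -y side. Bore 16 mm wide, 28 mm deep, closed below; axes as the fixture's
- bore1 (a point): mouth of the other bore, the same, 19 mm to the fixture's +y side
- seat (a point): where the spindle's origin lies when it is bedded in the V with its shoulder against the pins: above the fixture's origin, 58.2 mm above the bench, 4.2 mm above the tops of the V-blocks; axes as the fixture's
- spindle: steel spindle lying on the bench, about 0.55 kg: round body 30 mm in diameter, 140 mm long; at one end a hexagonal collar (30 mm across flats, 20 mm long), at the other, beyond a square shoulder, a threaded nose 14 mm in diameter, 30 mm long. Origin on the axis at mid-body, within 8 mm of its centre of mass; x along the axis to the nose: shoulder at x = +70 mm, collar x = -70 to -90 mm
- nose (a point): centre of the end face of the spindle's threaded nose, 100 mm along +x from its origin
- pin_a: stop pin: plain steel pin 14 mm in diameter and 90 mm long, foot tapered over 5 mm to 8 mm, about 105 g, standing upright in a hole of the rack with 65 mm showing. Origin at the centre of its foot, z up along the pin
- pin_b: the other stop pin, the same (either pin goes in either bore)
- rack: wooden tool rack 50 x 205 x 35 mm, fixed, with a row of four holes 16 mm wide and 25 mm deep, 50 mm apart along its y axis (y = -75, -25, 25, 75 mm); pins and chisels stand in them in any order. Origin at the centre of its underside
- chisel_a: wide carving chisel standing in the rack, shank 13 mm, 101 mm long, flat blade 22 mm wide at the top. Origin at the centre of its foot. Bystander
- chisel_b: narrow carving chisel standing in the rack, the same with a 14 mm blade. Bystander
- tin: aluminium tin, 68 mm in diameter, 85 mm high. Origin at the centre of its underside. Bystander
- cup_brush: round brush head, 83 mm in diameter, 58 mm high. Origin at the centre of its underside. Bystander
- wrench: steel spanner 200 mm long along its x, 8 mm thick, lying flat. Origin at the middle of its underside. Bystander
- stirrup: U-shaped steel stirrup clamp lying flat, about 86 x 76 x 17 mm, arms along its x. Origin under the middle of its cross bar. Bystander
- offcut: sandstone offcut 95 x 60 x 28 mm. Origin at the centre of its underside. Bystander
- mallet: mason's round mallet standing on its head: head 92 mm in diameter and 98 mm high, handle up to 195 mm. Origin at the centre of its underside. Bystander

How it is judged (in metres and radians):
On the way:
1. both stop pins stand fully down in the bores of the stop block, one in each ((((horizontal distance between pin_a and bore0 below 0.004 m and z of pin_a in the frame of bore0 below -0.024 m and angle between pin_a's own z axis and vertical below 0.2 rad) and (horizontal distance between pin_b and bore1 below 0.004 m and z of pin_b in the frame of bore1 below -0.024 m and angle between pin_b's own z axis and vertical below 0.2 rad)) or ((horizontal distance between pin_a and bore1 below 0.004 m and z of pin_a in the frame of bore1 below -0.024 m and angle between pin_a's own z axis and vertical below 0.2 rad) and (horizontal distance between pin_b and bore0 below 0.004 m and z of pin_b in the frame of bore0 below -0.024 m and angle between pin_b's own z axis and vertical below 0.2 rad)))), for 0.2 s.
At the end, for the whole second after the job is handed in: A pin in each bore (to 4 mm, 24 mm deep, upright to 0.2 rad); spindle origin at most 4 mm short of the seat or 7 mm past it along the V, within 2 mm sideways, +2/-3 mm in height, axis to 0.04 rad, nose at the pins; fingers on it (5 N) and over 6 N on each side of the V (weight alone: under 5) ((((horizontal distance between pin_a and bore0 below 0.004 m and z of pin_a in the frame of bore0 below -0.024 m and angle between pin_a's own z axis and vertical below 0.2 rad) and (horizontal distance between pin_b and bore1 below 0.004 m and z of pin_b in the frame of bore1 below -0.024 m and angle between pin_b's own z axis and vertical below 0.2 rad)) or ((horizontal distance between pin_a and bore1 below 0.004 m and z of pin_a in the frame of bore1 below -0.024 m and angle between pin_a's own z axis and vertical below 0.2 rad) and (horizontal distance between pin_b and bore0 below 0.004 m and z of pin_b in the frame of bore0 below -0.024 m and angle between pin_b's own z axis and vertical below 0.2 rad))) and x of spindle in the frame of seat between -0.004 and 0.007 m and y of spindle in the frame of seat between -0.002 and 0.002 m and z of spindle in the frame of seat between -0.003 and 0.002 m and angle between the x axis of spindle and the x axis of cradle, either way round below 0.04 rad and x of nose in the frame of seat above 0.09 m and contact force between spindle and vee_left above 6 N and contact force between spindle and vee_right above 6 N and contact force between the fingers and spindle above 5 N); the arm keeps its last pose, push and grip.
It fails at once if a chisel, tin, brush, spanner, clamp, offcut or mallet ends up more than 40 mm from its place (distance of any of chisel_a, chisel_b, tin, cup_brush, wrench, stirrup, offcut, mallet from where it was at the start of the episode above 0.04 m).
It fails at once if the spindle is rammed into the V (over 120 N on one side) (contact force between spindle and vee_left above 120 N or contact force between spindle and vee_right above 120 N).
It fails at once if the spindle is dropped or flung (faster than 0.4 m/s with no finger on it) (linear speed of spindle above 0.4 m/s and contact force between the fingers and spindle below 0.1 N).
It also fails if it takes over 72 s, if anything falls off the work surface, if the arm or the gripper's body presses on something with over 40 N, if the wrist force passes 120 N, or if a joint passes its speed limit or range.

## Robot

A 6-joint arm with a two-finger parallel gripper is mounted at the origin on the work surface. World frame = base frame: x ahead of the robot, y to its left, z up, the work surface at z = 0. Lengths are in mm, angles in rad, forces in N, time in s.
With the tool pointing down it reaches from about 225 to 725 mm from the base axis. Payload 3.1 kg.
Tool frame: the origin (TCP) lies on the mounting face of the last link; the fingertips stand 173 mm ahead of it and the grasp point (between the pads) lies 155 mm ahead of it; z points along the fingers, y is the line along which they close (so a half turn about z gives the same grasp; the last joint's range is limited). The gripper opens to 85 mm and grips with 20 to 120 N. Pads are 22 mm wide; open, the fingers measure 114 mm over their backs; the gripper's body (76 mm by 85 mm) begins 54 mm behind the grasp point. The pads swing forward as they close: fully open they stand 13 mm farther back than shut.
Start: joints at [1.104, 0.048, 0.099, 1.622, 0, 1.443], TCP at [174.494, 495.146, 404.712] pointing down, gripper open.
Joint ranges: [-2.91, 2.91], [-0.99, 1.94], [-1.21, 1.42], [-2.12, 2.29], [-1.49, 1.47], [-3.14, 3.14]. Speed limits (rad/s): [2.79, 2.79, 3.14, 3.14, 3.14, 3.14].

## Interface

Orientations are given as a unit quaternion [x, y, z, w].
In Python, from cell import sensors, eyes, sign_off gives the robot as it stands.
- The arm moves only by the tool move_arm, never from a script. Its argument "motion" is a list of rows, each a list of 6 numbers: the shift along the tool's x, y, z in mm, then the turn, a rotation vector about the tool's x, y, z in degrees. In form: [[tx, ty, tz, rx, ry, rz], ...]. A call has 1 to 20 rows; each row is the pose to reach, as a shift and turn from the pose commanded when the call began, along the tool's axes at that moment; what a row does not reach only later rows make up. A row lasts 1/12 s, in which the tool goes at most 41.7 mm and 7.16 degrees, less where a joint would pass 70% of its speed; a pose out of reach is approached as far as the arm can. A call with a gripper value outside its range is refused whole. "claw" is the closure, from 0 (fully open) to 1 (shut), set as the call begins (left out, the last holds). The fingers move at their own pace and stop on an object; the grip force is fixed at half the most. Time passes only in rows, so rows that repeat a pose let the fingers close. It gives the time, the measured TCP pose, the force, the opening and the grip force at its end, in the units of the state.
- sensors.sense(): the state, without advancing time (a new reading comes with each control period).
- eyes.get_image(name): name is "scene" or "top" or "wrist"; returns the picture (420x560x3 uint8, red, green, blue); there is no depth.
- eyes.get_calibration(name): a dict with "fovy" (degrees; the focal length in pixels is half the picture's height over the tangent of half this angle, whatever the lens; pixels are square), "cx", "cy" (the principal point, pixels), "cam_to_world" (4x4, takes a point from camera to world coordinates). Camera axes: x right, y down, z forward; pixel columns grow to the right and rows downward; lengths in mm; the calibration is good to about 2 mm. The wrist camera is an equidistant fisheye: a pixel r from the principal point sees the ray r / f radians off the axis. A picture is of the moment at which its call begins: read the wrist's pose just before it. get_calibration takes no time and is no camera call; for the wrist camera it gives the pose at the moment of the call.
- sign_off(): hands the job in; it is judged then, once.
The state is a dict: "time_s": time; "joints": joint angles; "joint_velocities": joint speeds; "tau": joint torques, N m; "ee_pos": TCP position; "tool_rot": TCP orientation; "contact_force": force on the tool from outside, world axes, zero at the start; "wrist_torque": the same for the moment, N m; "finger_gap": opening from 0.0 (shut) to 1.0 (fully open); "grasp_force": force on a finger pad.
Only numpy, scipy, OpenCV 4.12 (cv2) and the standard library are available. Lean on these libraries where they do the work, as an engineer would, in place of code of your own. Each camera call takes 0.05 s, during which the arm holds its last target. There are 200 camera calls.

## Working session

There is one attempt and no reset: what is moved stays moved. The work goes in short steps, Python scripts to look and compute and a tool call to move; the robot and the scene stay as the last step left them, time stands still between calls to the robot, and variables do not carry over. Pictures are saved under pics/ and viewed, at most 10 in all, crops included, and the job is handed in when it is done.

Besides the shell and the picture viewer there is one more tool, called after "Call:" by a JSON object that holds its "api" and its "payload", one argument or row to a line. move_arm: Moves the arm, as the interface text tells. Its arguments: {"type":"object","properties":{"motion":{"type":"array"},"claw":{"type":"number"}},"required":["motion"]}

```bash
ls; mkdir -p pics
python3 - <<'E'
from cell import sensors, eyes
import cv2
print(sensors.sense())
for n in ("top","scene"):
    im=eyes.get_image(n); cv2.imwrite(f"pics/{n}0.png",im[:,:,::-1]); print(n,eyes.get_calibration(n))
E
```

```text
pics
{'time_s': 0.0, 'joints': array([ 1.10421490e+00,  4.87363961e-02,  9.75832214e-02,  1.62199890e+00,
       -2.16760839e-05,  1.44300511e+00]), 'joint_velocities': array([-0.00029762, -0.00142318, -0.0005289 , -0.00140252, -0.00062105,
       -0.00143543]), 'tau': array([-1.11252793e-03, -3.38782418e+01,  3.20015788e+01,  2.05317861e-02,
       -2.36240694e-04, -2.38652277e-06]), 'ee_pos': array([174.39705656, 494.96489765, 403.51682173]), 'tool_rot': array([ 1.68586013e-01,  9.85686243e-01, -1.12941305e-03, -3.34554617e-04]), 'contact_force': array([ 0.52311956,  1.1678952 , -0.40828378]), 'wrist_torque': array([-0.01297927, -0.03510463,  0.01893862]), 'grasp_force': 0.0, 'finger_gap': 0.9979772845874972}
top {'fovy': 44.484293870634744, 'cx': 286.7574123685225, 'cy': 213.99852036776446, 'cam_to_world': array([[-3.60655633e-03, -9.98087345e-01,  6.17142124e-02,
         4.57300005e+02],
       [-9.99877713e-01,  2.66015826e-03, -1.54104697e-02,
         8.82209502e+01],
       [ 1.52168252e-02, -6.17622442e-02, -9.97974886e-01,
         1.39250520e+03],
       [ 0.00000000e+00,  0.00000000e+00,  0.00000000e+00,
         1.00000000e+00]])}
scene {'fovy': 49.20605787178698, 'cx': 279.4545807791817, 'cy': 211.01425775598034, 'cam_to_world': array([[-6.67063405e-01,  4.70672212e-01, -5.77489465e-01,
         1.16362298e+03],
       [ 7.44968165e-01,  4.14142917e-01, -5.22979996e-01,
         6.40148939e+02],
       [-6.98898008e-03, -7.79072085e-01, -6.26895399e-01,
         7.48893736e+02],
       [ 0.00000000e+00,  0.00000000e+00,  0.00000000e+00,
         1.00000000e+00]])}
```

View pics/top0.png

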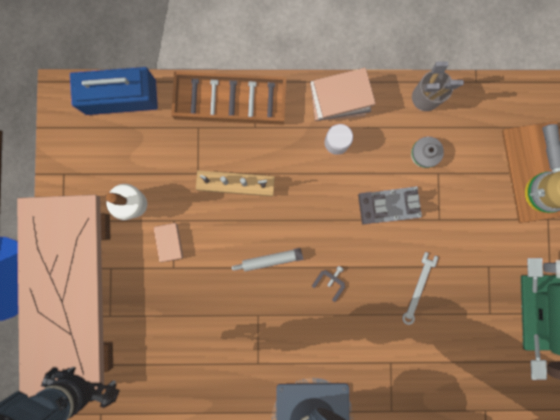

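View pics/scene0.png

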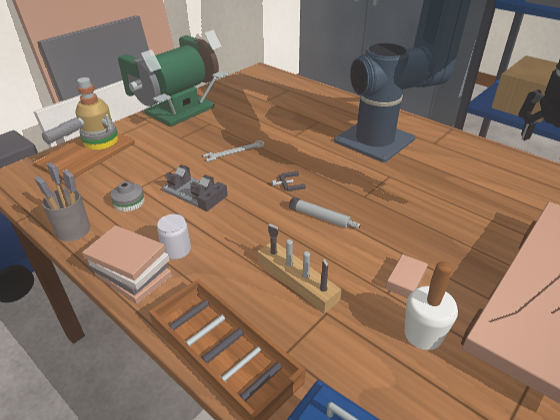

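The top view shows the rack at about (235,183) with four tools standing in it. The spindle is at (268,260) with its nose left at (235,268). The cradle is at (390,205) with its stop block at the left end (368,207). The scene view shows the pins are the two middle tools in the rack (290,252) and (306,265), with the chisels at the ends.

```bash
cat > h.py <<'E'
import numpy as np, cv2
from cell import sensors, eyes
from scipy.spatial.transform import Rotation as R
def ray(c,px,fish=False):
    f=210/np.tan(np.radians(c["fovy"]/2)); p=(np.asarray(px,float)-[c["cx"],c["cy"]])/f
    r=np.hypot(*p)
    d=np.r_[p*(np.sin(r)/r),np.cos(r)] if fish and r>1e-9 else np.r_[p,1]
    T=c["cam_to_world"]; d=T[:3,:3]@d
    return T[:3,3],d/np.linalg.norm(d)
def plane(c,px,z,fish=False):
    o,d=ray(c,px,fish); return o+d*(z-o[2])/d[2]
def proj(c,P,fish=False):
    f=210/np.tan(np.radians(c["fovy"]/2)); T=c["cam_to_world"]
    q=T[:3,:3].T@(np.asarray(P,float)-T[:3,3])
    if fish:
        h=np.hypot(q[0],q[1]); return q[:2]/h*np.arctan2(h,q[2])*f+[c["cx"],c["cy"]]
    return q[:2]/q[2]*f+[c["cx"],c["cy"]]
E
python3 - <<'E'
from h import *
c=eyes.get_calibration("top")
for n,px,z in [("spindle collar",(300,254),15),("nose",(234,268),15),("stop end",(361,208),36),("far end",(422,203),12),("rackL",(197,182),35),("rackR",(274,184),35),("stirrup",(330,284),10),("mallet",(126,200),98),("tin",(339,139),85)]:
    print(n,plane(c,px,z).round())
w=eyes.get_calibration("wrist"); s=sensors.sense()
print(w); t=np.eye(4); t[:3,:3]=R.from_quat(s["tool_rot"]).as_matrix(); t[:3,3]=s["ee_pos"]; print((np.linalg.inv(t)@w["cam_to_world"]).round(3)); print(t.round(3))
E
```

```text
spindle collar [435.  32.  15.]
nose [399. 208.  15.]
stop end [ 557. -130.   36.]
far end [ 572. -300.   12.]
rackL [627. 305.  35.]
rackR [621. 101.  35.]
stirrup [355. -48.  10.]
mallet [574. 473.  98.]
tin [732. -67.  85.]
{'fovy': 65.70646984690485, 'cx': 284.9405576558925, 'cy': 206.4303518445928, 'cam_to_world': array([[ 3.32191831e-01,  9.00406938e-01,  2.80919798e-01,
         1.01454313e+02],
       [ 9.43209825e-01, -3.16499032e-01, -1.00913766e-01,
         5.20536888e+02],
       [-1.95261158e-03,  2.98489042e-01, -9.54411064e-01,
         3.73018671e+02],
       [ 0.00000000e+00,  0.00000000e+00,  0.00000000e+00,
         1.00000000e+00]])}
[[ 0.0000e+00 -9.5400e-01 -2.9900e-01  7.7287e+01]
 [ 1.0000e+00  0.0000e+00  0.0000e+00 -7.2000e-02]
 [-0.0000e+00 -2.9900e-01  9.5400e-01  3.0590e+01]
 [ 0.0000e+00  0.0000e+00  0.0000e+00  1.0000e+00]]
[[-9.43000e-01  3.32000e-01 -1.00000e-03  1.74402e+02]
 [ 3.32000e-01  9.43000e-01 -2.00000e-03  4.94978e+02]
 [ 0.00000e+00 -2.00000e-03 -1.00000e+00  4.03588e+02]
 [ 0.00000e+00  0.00000e+00  0.00000e+00  1.00000e+00]]
```

```bash
cat >> h.py <<'E'
def go(x,y,z,yaw):
    "row (tool axes, mm/deg) from measured pose to TCP x,y,z pointing down with tool-x heading yaw (deg)"
    s=sensors.sense(); r0=R.from_quat(s["tool_rot"])
    r1=R.from_matrix(np.c_[[np.cos(np.radians(yaw)),np.sin(np.radians(yaw)),0],[np.sin(np.radians(yaw)),-np.cos(np.radians(yaw)),0],[0,0,-1]])
    t=r0.inv().apply(np.r_[x,y,z]-s["ee_pos"]); rv=(r0.inv()*r1).as_rotvec(degrees=True)
    print("row",np.r_[t,rv].round(1).tolist(),"at",s["ee_pos"].round(1),"t",round(s["time_s"],2))
def snap(n,name=None):
    c=eyes.get_calibration(n); im=eyes.get_image(n)
    if name: cv2.imwrite(f"pics/{name}.png",im[:,:,::-1])
    return c,im
E
python3 -c "
from h import *
go(610,205,380,90)"
```

```text
row [-507.2, -128.7, 23.7, -0.1, 0.1, 70.6] at [174.4 495.  403.6] t 0.1
```

Call:
{"api": "move_arm", "payload": {
  "motion": [
    [-507,-129,24,-0.1,0.1,70.6],
    [-507,-129,24,-0.1,0.1,70.6],
    [-507,-129,24,-0.1,0.1,70.6],
    [-507,-129,24,-0.1,0.1,70.6],
    [-507,-129,24,-0.1,0.1,70.6],
    [-507,-129,24,-0.1,0.1,70.6],
    [-507,-129,24,-0.1,0.1,70.6],
    [-507,-129,24,-0.1,0.1,70.6],
    [-507,-129,24,-0.1,0.1,70.6],
    [-507,-129,24,-0.1,0.1,70.6],
    [-507,-129,24,-0.1,0.1,70.6],
    [-507,-129,24,-0.1,0.1,70.6],
    [-507,-129,24,-0.1,0.1,70.6],
    [-507,-129,24,-0.1,0.1,70.6],
    [-507,-129,24,-0.1,0.1,70.6],
    [-507,-129,24,-0.1,0.1,70.6],
    [-507,-129,24,-0.1,0.1,70.6],
    [-507,-129,24,-0.1,0.1,70.6]
  ]
}}

```text
time_s: 1.6
ee_pos: [608.8, 206.2, 381.3]
tool_rot: [0.706, 0.708, 0.001, -0.001]
contact_force: [-0.6, -1.0, 0.3]
finger_gap: 1.002
grasp_force: 0.0
```

```bash
python3 -c "
from h import *
c,im=snap('wrist','w_rack'); go(610,205,380,90); go(565,-200,350,90)"
```

```text
row [-1.1, 1.2, 1.3, 0.1, -0.1, 0.1] at [608.8 206.1 381.3] t 1.65
row [-406.1, -44.5, 30.3, 0.1, -0.1, 0.1] at [608.8 206.1 381.3] t 1.65
```

View pics/w_rack.png

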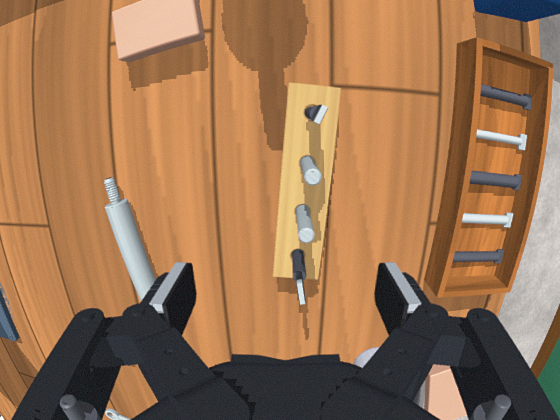

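The wrist view has image up = +y. The pin tops are at about (313,177) and (307,236), with the chisels at (316,115) and (300,265). The rack's corners are at (290,84), (340,90), (316,280) and (274,275). I'll refine these with masks, then move on to the cradle.

Run:
```python
from h import *
c=eyes.get_calibration("wrist"); im=cv2.imread("pics/w_rack.png"); hsv=cv2.cvtColor(im,cv2.COLOR_BGR2HSV)
m=((hsv[...,1]<70)&(hsv[...,2]>90)).astype(np.uint8)*255; m2=np.zeros_like(m); m2[130:252,285:330]=m[130:252,285:330]
n,l,st,ce=cv2.connectedComponentsWithStats(m2)
for i in range(1,n):
    if st[i,4]<80: continue
    p=np.argwhere(l==i)[:,::-1].astype(np.float32); (cx,cy),r=cv2.minEnclosingCircle(p); rect=cv2.minAreaRect(p)
    print(st[i],ce[i].round(1),rect)
# brightest: top face
cand={"A":(313,177),"B":(307,236)}
for k,p in cand.items(): print(k,plane(c,p,100,True).round(1))
for p in [(290,84),(340,90),(316,280),(274,275)]: print("rack",plane(c,p,35,True).round(1))
ys=np.arange(150,250); print(c["cam_to_world"][:3,3])
cv2.imwrite("pics/crop_pins.png",cv2.resize(im[80:310,265:345],None,fx=2.5,fy=2.5,interpolation=cv2.INTER_CUBIC))
hsvr=((hsv[...,0]>12)&(hsv[...,0]<30)&(hsv[...,1]>90)&(hsv[...,2]>140))
```

```text
[300 156  22  30 450] [310.1 170.6] ((310.1499938964844, 169.9499969482422), (30.35786247253418, 17.39252471923828), 71.56504821777344)
[296 204  19  39 552] [304.3 223.8] ((304.7804870605469, 223.02439880371094), (38.65104293823242, 16.343868255615234), 83.6598129272461)
A [630.3 229.4 100. ]
B [626.7 179.2 100. ]
rack [612.8 306.8  35. ]
rack [661.  302.1  35. ]
rack [643.2  98.7  35. ]
rack [596.3 105.3  35. ]
[607.90382839 282.85657701 350.91570805]
```

View pics/crop_pins.png

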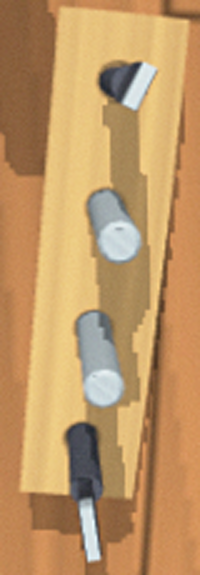

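Call:
{"api": "move_arm", "payload": {
  "motion": [
    [-406,-44,30,0,0,0],
    [-406,-44,30,0,0,0],
    [-406,-44,30,0,0,0],
    [-406,-44,30,0,0,0],
    [-406,-44,30,0,0,0],
    [-406,-44,30,0,0,0],
    [-406,-44,30,0,0,0],
    [-406,-44,30,0,0,0],
    [-406,-44,30,0,0,0],
    [-406,-44,30,0,0,0],
    [-406,-44,30,0,0,0],
    [-406,-44,30,0,0,0],
    [-406,-44,30,0,0,0],
    [-406,-44,30,0,0,0]
  ]
}}

```text
time_s: 2.82
ee_pos: [565.9, -199.3, 350.3]
tool_rot: [0.706, 0.708, 0.001, -0.001]
contact_force: [0.0, 0.1, -0.0]
finger_gap: 0.999
grasp_force: 0.0
```

```bash
python3 -c "
from h import *
import json
c,im=snap('wrist','w_cradle'); print(sensors.sense()['ee_pos']); c['cam_to_world']=c['cam_to_world'].tolist(); json.dump(c,open('cc.json','w'))"
```

```text
[ 566.04009821 -199.18555956  350.29798588]
```

View pics/w_cradle.png

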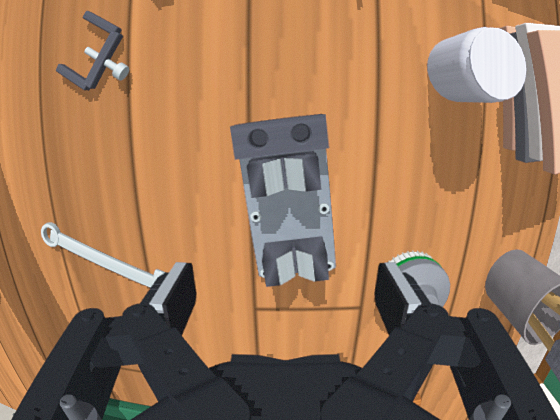

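The crop puts the pin-top centres at about (312.2,176.4) and (306.2,234.8). In the cradle view the bores are at (258,137) and (300,132). The V grooves run down at about (287,175) and (297,262), and the stop block's top corners are (232,127), (327,115), (329,148) and (236,158).

Run:
```python
from h import *
import json
c=json.load(open('cc.json')); c['cam_to_world']=np.array(c['cam_to_world'])
im=cv2.imread("pics/w_cradle.png"); g=cv2.cvtColor(im,cv2.COLOR_BGR2GRAY)
P=[]
for x,y in [(258,137),(300,132)]:
    w=g[y-14:y+15,x-14:x+15]; t,m=cv2.threshold(w,0,255,cv2.THRESH_BINARY_INV+cv2.THRESH_OTSU)
    n,l,st,ce=cv2.connectedComponentsWithStats(m); i=l[14,14]; q=ce[i]+[x-14,y-14]
    e=[plane(c,np.r_[q[0]+dx,q[1]],36,True) for dx in (-st[i,2]/2,st[i,2]/2)]
    P.append(plane(c,q,36,True)); print(t,st[i],q.round(1),P[-1].round(1),"width",np.linalg.norm(e[1]-e[0]).round(1))
P=np.array(P); d=P[1]-P[0]; print("spacing",np.linalg.norm(d[:2]),"cradle-y dir deg",np.degrees(np.arctan2(d[1],d[0])))
ya=np.degrees(np.arctan2(d[1],d[0]))
for px in [(232,127),(327,115),(329,148),(236,158)]: print("stop corner",plane(c,px,36,True).round(1))
for px in [(286,156),(289,191),(293,248),(299,279)]: print("V line",plane(c,px,54-17,True).round(1))
# rack
T=c["cam_to_world"].copy(); c2=dict(c); T[:3,3]=[607.9,282.86,350.92]; c2["cam_to_world"]=T
for n,p,b in [("A",(312.2,176.4),(306.6,162.8)),("B",(306.2,234.8),(302.2,211.2))]: print(n,plane(c2,p,100,True).round(1),plane(c2,b,35,True).round(1))
```

```text
85.0 [  3   6  21  19 302] [257.4 137.8] [ 541.3 -148.    36. ] width 18.4
84.0 [  5   5  21  20 308] [300.7 132.4] [ 578.9 -143.3   36. ] width 18.3
spacing 37.95125873792864 cradle-y dir deg 7.126704391676767
stop corner [ 519.  -138.2   36. ]
stop corner [ 601.6 -127.7   36. ]
stop corner [ 604.  -156.8   36. ]
stop corner [ 521.9 -165.8   36. ]
V line [ 566.2 -164.1   37. ]
V line [ 569.  -195.8   37. ]
V line [ 573.2 -251.9   37. ]
V line [ 579.6 -286.1   37. ]
A [629.7 229.8 100. ] [629.5 229.8  35. ]
B [626.  180.2 100. ] [626.  179.7  35. ]
```

```bash
python3 -c "
from h import *
go(629.6,229.8,300,85.5); go(629.6,229.8,235,85.5)"
```

```text
row [428.7, 64.5, 51.4, 0.1, -0.1, 4.6] at [ 566.  -199.2  350.3] t 2.87
row [428.6, 64.4, 116.4, 0.1, -0.1, 4.6] at [ 566.  -199.2  350.3] t 2.87
```

Call:
{"api": "move_arm", "payload": {
  "motion": [
    [428.7,64.5,51.4,0,0,4.6],
    [428.7,64.5,51.4,0,0,4.6],
    [428.7,64.5,51.4,0,0,4.6],
    [428.7,64.5,51.4,0,0,4.6],
    [428.7,64.5,51.4,0,0,4.6],
    [428.7,64.5,51.4,0,0,4.6],
    [428.7,64.5,51.4,0,0,4.6],
    [428.7,64.5,51.4,0,0,4.6],
    [428.7,64.5,51.4,0,0,4.6],
    [428.7,64.5,51.4,0,0,4.6],
    [428.7,64.5,51.4,0,0,4.6],
    [428.7,64.5,51.4,0,0,4.6],
    [428.7,64.5,51.4,0,0,4.6],
    [428.7,64.5,51.4,0,0,4.6],
    [428.6,64.4,86,0,0,4.6],
    [428.6,64.4,116,0,0,4.6],
    [428.6,64.4,116,0,0,4.6],
    [428.6,64.4,116,0,0,4.6]
  ]
}}

```text
time_s: 4.37
ee_pos: [629.0, 226.4, 232.5]
tool_rot: [0.736, 0.678, -0.002, -0.002]
contact_force: [-0.1, 0.3, 1.1]
finger_gap: 1.001
grasp_force: 0.0
```

Call:
{"api": "move_arm", "payload": {
  "motion": [
    [0,0,0,0,0,0],
    [0,0,0,0,0,0],
    [0,0,0,0,0,0],
    [0,0,0,0,0,0],
    [0,0,0,0,0,0],
    [0,0,0,0,0,0],
    [0,0,0,0,0,0],
    [0,0,0,0,0,0],
    [0,0,0,0,0,0],
    [0,0,0,0,0,0]
  ],
  "claw": 1
}}

```text
time_s: 5.2
ee_pos: [630.5, 228.0, 235.8]
tool_rot: [0.735, 0.678, 0.002, -0.0]
contact_force: [-0.4, 1.2, 5.5]
finger_gap: 0.15
grasp_force: 58.4
```

```bash
python3 -c "
from h import *
s=sensors.sense(); print(s['finger_gap']*85,s['grasp_force'],s['contact_force'],s['tool_rot']); go(629.6,229.8,300,85.5)"
```

```text
12.744975794649394 58.42083918163553 [-0.44686605  1.15711313  5.48575335] [ 7.34946130e-01  6.78123610e-01  1.54508171e-03 -4.10816416e-04]
row [1.9, -0.9, -64.2, 0.1, -0.2, -0.1] at [630.5 228.  235.8] t 5.2
```

Call:
{"api": "move_arm", "payload": {
  "motion": [
    [0,0,-30,0,0,0],
    [0,0,-65,0,0,0],
    [0,0,-100,0,0,0],
    [0,0,-120,0,0,0],
    [0,0,-120,0,0,0],
    [0,0,-120,0,0,0]
  ]
}}

```text
time_s: 5.7
ee_pos: [630.7, 227.7, 355.7]
tool_rot: [0.735, 0.678, 0.002, -0.0]
contact_force: [-0.4, 0.6, -1.3]
finger_gap: 0.146
grasp_force: 59.7
```

```bash
python3 -c "
from h import *
s=sensors.sense(); print(s['finger_gap']*85,s['grasp_force'],s['contact_force']); go(579.1,-145.1,350,96.8);go(579.1,-145.1,297,96.8)"
```

```text
12.410676321715844 59.691166242118925 [-0.36682264  0.55811565 -1.26633917]
row [-375.8, -21.4, 4.4, 0.2, -0.2, -11.4] at [630.7 227.7 355.7] t 5.7
row [-375.9, -21.6, 57.4, 0.2, -0.2, -11.4] at [630.7 227.7 355.7] t 5.7
```

Call:
{"api": "move_arm", "payload": {
  "motion": [
    [-376,-21.4,4.4,0.2,-0.2,-11.4],
    [-376,-21.4,4.4,0.2,-0.2,-11.4],
    [-376,-21.4,4.4,0.2,-0.2,-11.4],
    [-376,-21.4,4.4,0.2,-0.2,-11.4],
    [-376,-21.4,4.4,0.2,-0.2,-11.4],
    [-376,-21.4,4.4,0.2,-0.2,-11.4],
    [-376,-21.4,4.4,0.2,-0.2,-11.4],
    [-376,-21.4,4.4,0.2,-0.2,-11.4],
    [-376,-21.4,4.4,0.2,-0.2,-11.4],
    [-376,-21.4,4.4,0.2,-0.2,-11.4],
    [-376,-21.4,4.4,0.2,-0.2,-11.4],
    [-376,-21.6,35,0.2,-0.2,-11.4],
    [-376,-21.6,57.4,0.2,-0.2,-11.4],
    [-376,-21.6,57.4,0.2,-0.2,-11.4],
    [-376,-21.6,57.4,0.2,-0.2,-11.4],
    [-376,-21.6,57.4,0.2,-0.2,-11.4],
    [-376,-21.6,57.4,0.2,-0.2,-11.4]
  ]
}}

```text
time_s: 7.12
ee_pos: [579.1, -144.7, 298.2]
tool_rot: [0.664, 0.748, -0.001, 0.0]
contact_force: [-0.3, -0.2, -1.2]
finger_gap: 0.148
grasp_force: 59.7
```

```bash
python3 -c "
from h import *
import json
c,im=snap('wrist','w_h1'); print(sensors.sense()['ee_pos'],sensors.sense()['tool_rot']); c['cam_to_world']=c['cam_to_world'].tolist(); json.dump(c,open('c1.json','w'))
cv2.imwrite('pics/w_h1c.png',cv2.resize(im[120:320,200:380,::-1],None,fx=3,fy=3))"
```

```text
[ 579.22565198 -144.86926435  298.48652918] [ 0.66364587  0.74804599 -0.00084232  0.00080284]
```

View pics/w_h1c.png

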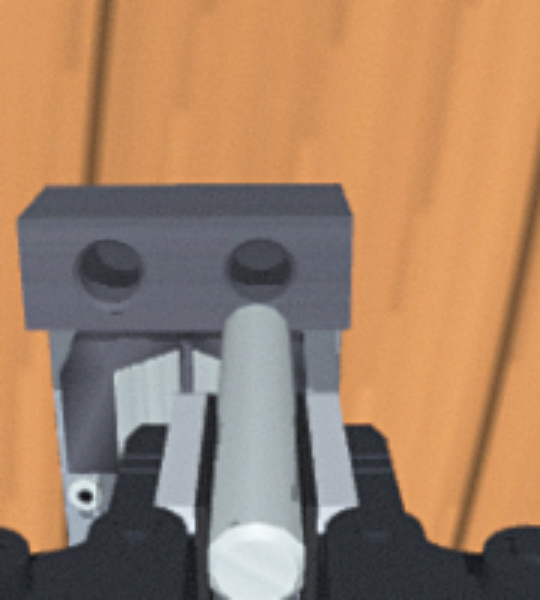

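The crop shows the bores at (237,210) and (287,209). The gripped pin's foot rim is at (285.3,221.3) and its top disc at (285.7,307.7), so the pin hangs straight.

Run:
```python
from h import *
import json
c=json.load(open('c1.json')); c['cam_to_world']=np.array(c['cam_to_world'])
im=cv2.imread("pics/w_h1.png"); g=cv2.cvtColor(im,cv2.COLOR_BGR2GRAY)
s=sensors.sense(); z=s["ee_pos"][2]; d=R.from_quat(s["tool_rot"]).as_matrix()[:2,0]
print("pin top",plane(c,(285.7,307.7),z-135.8,True).round(1),"foot centre",(plane(c,(285.3,221.3),z-225.8,True)[:2]-4*d).round(1))
for q in [(237,210.3),(287,209.3)]: print("bore",plane(c,q,36,True).round(1))
for q in [((x/3+200),(y/3+120)) for x,y in [(20,217),(352,213),(350,329),(24,329)]]: print("stop corner",plane(c,q,36,True).round(1))
go(579.2,-144.9,297,96.8)
```

```text
pin top [ 578.3 -142.3  162.7] foot centre [ 578.2 -143.4]
bore [ 542.1 -148.4   36. ]
bore [ 579.5 -143.1   36. ]
stop corner [ 518.  -137.1   36. ]
stop corner [ 600.  -126.3   36. ]
stop corner [ 604.1 -156.7   36. ]
stop corner [ 520.4 -167.1   36. ]
row [-0.0, -0.0, 1.5, -0.0, 0.1, 0.0] at [ 579.2 -144.9  298.5] t 7.17
```

Call:
{"api": "move_arm", "payload": {
  "motion": [
    [0,1,0,0,0,0.3],
    [0,1,20,0,0,0.3],
    [0,1,33,0,0,0.3],
    [0,1,37,0,0,0.3],
    [0,1,41,0,0,0.3],
    [0,1,45,0,0,0.3],
    [0,1,49,0,0,0.3],
    [0,1,53,0,0,0.3],
    [0,1,57,0,0,0.3],
    [0,1,60,0,0,0.3],
    [0,1,62,0,0,0.3],
    [0,1,62,0,0,0.3]
  ]
}}

```text
time_s: 8.17
ee_pos: [579.5, -145.2, 234.2]
tool_rot: [0.666, 0.746, -0.001, -0.0]
contact_force: [0.9, 0.7, -2.1]
finger_gap: 0.144
grasp_force: 59.7
```

Call:
{"api": "move_arm", "payload": {
  "motion": [
    [0,0,1,0,0,0],
    [0,0,1,0,0,0],
    [0,0,1,0,0,0]
  ]
}}

```text
time_s: 8.42
ee_pos: [579.5, -145.3, 233.9]
tool_rot: [0.666, 0.746, -0.001, -0.0]
contact_force: [1.6, -0.2, 0.0]
finger_gap: 0.148
grasp_force: 59.8
```

Call:
{"api": "move_arm", "payload": {
  "motion": [
    [0,0,0,0,0,0],
    [0,0,0,0,0,0],
    [0,0,0,0,0,0],
    [0,0,0,0,0,0],
    [0,0,0,0,0,0],
    [0,0,0,0,0,0],
    [0,0,-25,0,0,0],
    [0,0,-60,0,0,0],
    [0,0,-80,0,0,0],
    [0,0,-80,0,0,0],
    [0,0,-80,0,0,0]
  ],
  "claw": 0
}}

```text
time_s: 9.33
ee_pos: [580.2, -145.4, 315.9]
tool_rot: [0.666, 0.746, -0.001, 0.001]
contact_force: [-0.6, -1.4, -0.9]
finger_gap: 1.003
grasp_force: 0.0
```

```bash
python3 -c "
from h import *
c,im=snap('wrist','w_p1'); 
cv2.imwrite('pics/w_p1c.png',cv2.resize(im[120:320,200:380,::-1],None,fx=3,fy=3))
go(626.5,178,310,85.5);go(626.5,179,235,85.5)"
```

```text
row [315.8, 83.1, 3.2, -0.1, 0.1, 11.0] at [ 579.6 -145.2  313.9] t 9.38
row [316.9, 83.4, 78.2, -0.1, 0.1, 11.0] at [ 579.6 -145.2  313.9] t 9.38
```

View pics/w_p1c.png

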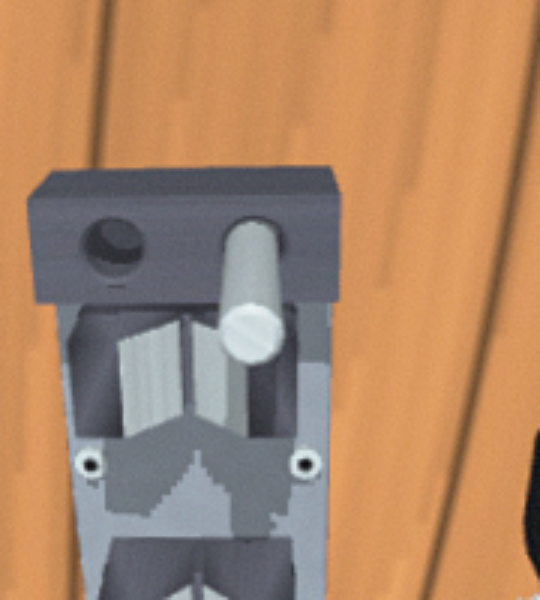

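The first pin stands in bore0: its top is at (252,335) in the crop and its base fills the bore. Next is pin B.

Call:
{"api": "move_arm", "payload": {
  "motion": [
    [317.8,83.2,3,0,0,11],
    [317.8,83.2,3,0,0,11],
    [317.8,83.2,3,0,0,11],
    [317.8,83.2,3,0,0,11],
    [317.8,83.2,3,0,0,11],
    [317.8,83.2,3,0,0,11],
    [317.8,83.2,3,0,0,11],
    [317.8,83.2,3,0,0,11],
    [317.8,83.2,3,0,0,11],
    [317.8,83.2,3,0,0,11],
    [317.8,83.2,3,0,0,11],
    [317.8,83.2,45,0,0,11],
    [317.8,83.2,78,0,0,11],
    [317.8,83.2,78,0,0,11],
    [317.8,83.2,78,0,0,11],
    [317.8,83.2,78,0,0,11]
  ]
}}

```text
time_s: 10.72
ee_pos: [626.5, 178.7, 236.3]
tool_rot: [0.735, 0.678, -0.001, -0.0]
contact_force: [0.4, -0.3, 0.8]
finger_gap: 0.998
grasp_force: 0.0
```

Call:
{"api": "move_arm", "payload": {
  "motion": [
    [0,0,0,0,0,0],
    [0,0,0,0,0,0],
    [0,0,0,0,0,0],
    [0,0,0,0,0,0],
    [0,0,0,0,0,0],
    [0,0,0,0,0,0],
    [0,0,0,0,0,0],
    [0,0,0,0,0,0],
    [0,0,0,0,0,0],
    [0,0,0,0,0,0]
  ],
  "claw": 1
}}

```text
time_s: 11.55
ee_pos: [626.3, 180.0, 235.6]
tool_rot: [0.734, 0.679, -0.001, -0.0]
contact_force: [-0.3, -0.0, 2.6]
finger_gap: 0.144
grasp_force: 58.4
```

```bash
python3 -c "
from h import *
go(626.3,180,350,85.5)"
```

```text
row [-0.2, -0.2, -114.4, -0.1, 0.1, -0.0] at [626.3 180.  235.6] t 11.55
```

Call:
{"api": "move_arm", "payload": {
  "motion": [
    [0,0,-30,0,0,0],
    [0,0,-65,0,0,0],
    [0,0,-100,0,0,0],
    [0,0,-120,0,0,0],
    [0,0,-120,0,0,0],
    [0,0,-120,0,0,0]
  ]
}}

```text
time_s: 12.05
ee_pos: [626.7, 180.2, 355.9]
tool_rot: [0.734, 0.679, -0.001, 0.0]
contact_force: [-0.7, -0.2, -2.1]
finger_gap: 0.147
grasp_force: 59.6
```

```bash
python3 -c "
from h import *
go(541.9,-148.2,350,187.2);go(541.9,-148.2,297,187.2)"
```

```text
row [-334.0, -58.7, 6.2, -0.1, 0.0, -101.7] at [626.7 180.2 355.9] t 12.05
row [-334.0, -58.7, 59.2, -0.1, 0.0, -101.7] at [626.7 180.2 355.9] t 12.05
```

Call:
{"api": "move_arm", "payload": {
  "motion": [
    [-334,-58.7,6,0,0,-101.7],
    [-334,-58.7,6,0,0,-101.7],
    [-334,-58.7,6,0,0,-101.7],
    [-334,-58.7,6,0,0,-101.7],
    [-334,-58.7,6,0,0,-101.7],
    [-334,-58.7,6,0,0,-101.7],
    [-334,-58.7,6,0,0,-101.7],
    [-334,-58.7,6,0,0,-101.7],
    [-334,-58.7,6,0,0,-101.7],
    [-334,-58.7,6,0,0,-101.7],
    [-334,-58.7,6,0,0,-101.7],
    [-334,-58.7,6,0,0,-101.7],
    [-334,-58.7,6,0,0,-101.7],
    [-334,-58.7,6,0,0,-101.7],
    [-334,-58.7,6,0,0,-101.7],
    [-334,-58.7,6,0,0,-101.7],
    [-334,-58.7,35,0,0,-101.7],
    [-334,-58.7,59,0,0,-101.7],
    [-334,-58.7,59,0,0,-101.7],
    [-334,-58.7,59,0,0,-101.7]
  ]
}}

```text
time_s: 13.72
ee_pos: [539.9, -147.7, 292.9]
tool_rot: [-0.062, 0.998, 0.001, -0.005]
contact_force: [1.0, -0.2, -1.3]
finger_gap: 0.137
grasp_force: 59.5
```

```bash
python3 -c "
from h import *
import json
c,im=snap('wrist','w_h2'); print(sensors.sense()['ee_pos'],sensors.sense()['tool_rot']); c['cam_to_world']=c['cam_to_world'].tolist(); json.dump(c,open('c1.json','w'))
cv2.imwrite('pics/w_h2c.png',cv2.resize(im[120:320,200:380,::-1],None,fx=3,fy=3))
go(541.9,-148.2,297,187.2)"
```

```text
[ 540.83698071 -148.06608798  295.20343307] [-6.21583717e-02  9.98061282e-01  2.39888098e-04 -3.15557012e-03]
row [-1.0, -0.3, -1.8, 0.1, -0.4, -0.1] at [ 540.8 -148.1  295.2] t 13.77
```

View pics/w_h2c.png

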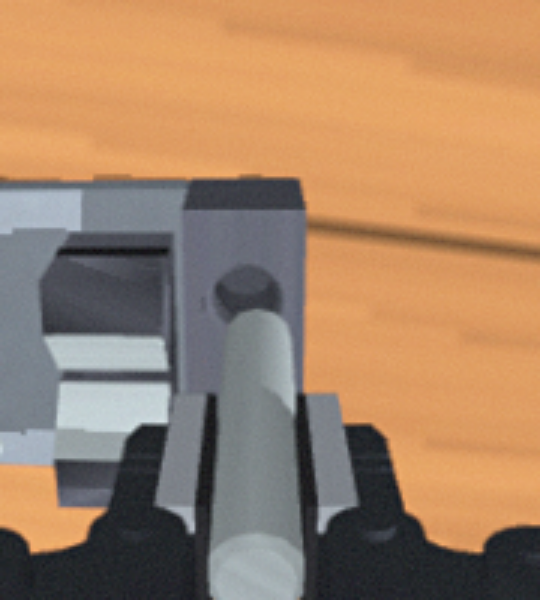

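The second pin is hanging over bore1. The bore centre is at (282.7,217.7), the pin foot rim at (286,222.7), and the pin top at about (285.7,313).

Run:
```python
from h import *
import json
c=json.load(open('c1.json')); c['cam_to_world']=np.array(c['cam_to_world'])
s=sensors.sense(); z=295.2; d=R.from_quat(s["tool_rot"]).as_matrix()[:2,0]
f=plane(c,(286,222.7),z-225.6,True)[:2]-4*d; b=plane(c,(282.7,217.7),36,True)[:2]
print("foot",f.round(1),"top",plane(c,(285.7,313),z-135.6,True).round(1),"bore",b.round(1))
go(*(s["ee_pos"][:2]+b-f),s["ee_pos"][2]-20,187.2)
go(*(s["ee_pos"][:2]+(541.9,-148.2)-f),s["ee_pos"][2]-20,187.2)
```

```text
foot [ 535.3 -146.5] top [ 536.3 -147.1  159.6] bore [ 539.7 -148.2]
row [-4.2, -2.2, 20.0, 0.1, -0.4, -0.1] at [ 540.8 -148.1  295.2] t 13.77
row [-6.4, -2.5, 20.0, 0.1, -0.4, -0.1] at [ 540.8 -148.1  295.2] t 13.77
```

Call:
{"api": "move_arm", "payload": {
  "motion": [
    [0,0,0,0,0,0],
    [0,0,0,0,0,0],
    [0,0,0,0,0,0],
    [0,0,0,0,0,0],
    [0,0,0,0,0,0],
    [0,0,0,0,0,0]
  ]
}}

```text
time_s: 14.27
ee_pos: [541.6, -148.4, 297.1]
tool_rot: [-0.063, 0.998, -0.001, -0.001]
contact_force: [-0.6, 0.4, -1.6]
finger_gap: 0.142
grasp_force: 59.6
```

Run:
```python
from h import *
import json
s=sensors.sense(); c,im=snap('wrist','w_h3'); g=cv2.cvtColor(im,cv2.COLOR_RGB2GRAY)
o=cv2.cvtColor(cv2.imread('pics/w_h2.png'),cv2.COLOR_BGR2GRAY)
def track(box,r=10):
    x0,y0,x1,y1=box; res=cv2.matchTemplate(g[y0-r:y1+r,x0-r:x1+r],o[y0:y1,x0:x1],cv2.TM_CCOEFF_NORMED); _,v,_,p=cv2.minMaxLoc(res); return np.array(p)-r,round(v,2)
b,p,t=track((255,180,305,217)),track((268,224,303,270)),track((265,292,305,320)); print("bore",b,"pin",p,"top",t)
z=s["ee_pos"][2]; d=R.from_quat(s["tool_rot"]).as_matrix()[:2,0]
f=plane(c,np.array((286,222.7))+p[0],z-225.6,True)[:2]-4*d; bb=plane(c,np.array((282.7,217.7))+b[0],36,True)[:2]
print(s["ee_pos"],s["tool_rot"],"foot",f.round(1),"top",plane(c,np.array((285.7,313))+t[0],z-135.6,True).round(1),"bore",bb.round(1))
go(*(s["ee_pos"][:2]+bb-f),z-20,187.2)
```

```text
bore (array([ 3, -6]), 0.98) pin (array([0, 0]), 0.94) top (array([0, 0]), 1.0)
[ 541.56876275 -148.40944558  297.13782103] [-6.26451360e-02  9.98034920e-01 -7.31576768e-04 -1.16197307e-03] foot [ 539.7 -147.9] top [ 540.7 -148.   161.5] bore [ 540. -148.]
row [-0.4, -0.2, 19.8, -0.1, -0.2, -0.0] at [ 541.5 -148.4  297. ] t 14.32
```

Call:
{"api": "move_arm", "payload": {
  "motion": [
    [-0.4,0,0,0,-0.2,0],
    [-0.4,0,20,0,-0.2,0],
    [-0.4,0,32,0,-0.2,0],
    [-0.4,0,36,0,-0.2,0],
    [-0.4,0,40,0,-0.2,0],
    [-0.4,0,44,0,-0.2,0],
    [-0.4,0,48,0,-0.2,0],
    [-0.4,0,52,0,-0.2,0],
    [-0.4,0,56,0,-0.2,0],
    [-0.4,0,60,0,-0.2,0],
    [-0.4,0,62,0,-0.2,0],
    [-0.4,0,63,0,-0.2,0],
    [-0.4,0,63,0,-0.2,0]
  ]
}}

```text
time_s: 15.4
ee_pos: [541.6, -148.5, 233.6]
tool_rot: [-0.063, 0.998, -0.001, 0.0]
contact_force: [-0.1, -1.5, -1.0]
finger_gap: 0.151
grasp_force: 59.6
```

Call:
{"api": "move_arm", "payload": {
  "motion": [
    [0,0,0,0,0,0],
    [0,0,0,0,0,0],
    [0,0,0,0,0,0],
    [0,0,0,0,0,0],
    [0,0,0,0,0,0],
    [0,0,0,0,0,0],
    [0,0,-25,0,0,0],
    [0,0,-60,0,0,0],
    [0,0,-90,0,0,0],
    [0,0,-90,0,0,0]
  ],
  "claw": 0
}}

```text
time_s: 16.23
ee_pos: [543.4, -149.0, 331.6]
tool_rot: [-0.063, 0.998, -0.003, 0.006]
contact_force: [1.5, -0.9, 0.6]
finger_gap: 0.999
grasp_force: 0.0
```

```bash
python3 -c "
from h import *
go(420,100,330,101)"
```

```text
row [91.3, 262.5, -1.4, 0.2, 0.8, 86.2] at [ 543.4 -149.   331.6] t 16.23
```

Call:
{"api": "move_arm", "payload": {
  "motion": [
    [91,262,0,0,0,86.2],
    [91,262,0,0,0,86.2],
    [91,262,0,0,0,86.2],
    [91,262,0,0,0,86.2],
    [91,262,0,0,0,86.2],
    [91,262,0,0,0,86.2],
    [91,262,0,0,0,86.2],
    [91,262,0,0,0,86.2],
    [91,262,0,0,0,86.2],
    [91,262,0,0,0,86.2],
    [91,262,0,0,0,86.2],
    [91,262,0,0,0,86.2],
    [91,262,0,0,0,86.2],
    [91,262,0,0,0,86.2],
    [91,262,0,0,0,86.2],
    [91,262,0,0,0,86.2],
    [91,262,0,0,0,86.2],
    [91,262,0,0,0,86.2]
  ]
}}

```text
time_s: 17.73
ee_pos: [418.5, 100.2, 323.4]
tool_rot: [0.636, 0.772, -0.0, 0.0]
contact_force: [-0.2, 0.2, 0.8]
finger_gap: 0.999
grasp_force: 0.0
```

```bash
python3 -c "
from h import *
import json
s=sensors.sense(); c,im=snap('wrist','w_sp'); print(s['ee_pos'],s['tool_rot']); c['cam_to_world']=c['cam_to_world'].tolist(); json.dump(c,open('c2.json','w'))"
```

```text
[418.53581357 100.22867728 323.35047813] [ 6.35950960e-01  7.71729331e-01 -1.56349836e-04  4.38210418e-04]
```

View pics/w_sp.png

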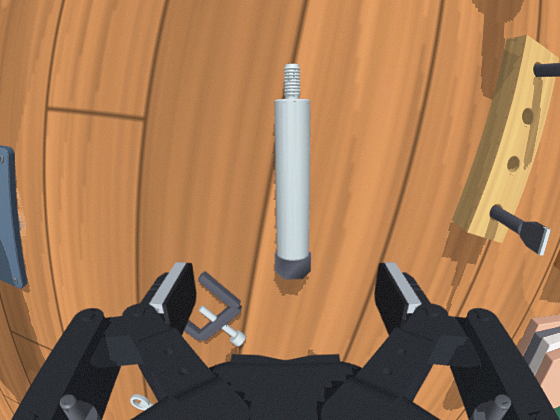

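The spindle runs vertically in the image. The nose tip is at (292,64), the shoulder at (292,99), and the body/collar edge at about (293,258). The stirrup at (222,310) lies left of the collar, well clear of mid-body.

Run:
```python
from h import *
import json
c=json.load(open('c2.json')); c['cam_to_world']=np.array(c['cam_to_world'])
im=cv2.imread("pics/w_sp.png"); hsv=cv2.cvtColor(im,cv2.COLOR_BGR2HSV)
m=(hsv[...,1]<70)&(hsv[...,2]>110)
pts=[]
for r in range(110,250,10):
    xs=np.where(m[r,255:330])[0]+255; pts.append(plane(c,((xs[0]+xs[-1])/2,r),15,True)[:2])
    if r in(110,180,240): w=plane(c,(xs[-1]+.5,r),18,True)-plane(c,(xs[0]-.5,r),18,True); print(r,xs[0],xs[-1],"w",np.hypot(*w[:2]).round(1))
pts=np.array(pts); vx,vy,x0,y0=cv2.fitLine(pts.astype(np.float32),cv2.DIST_L2,0,.01,.01).ravel()
a=np.array([vx,vy]); a*=np.sign(a[1]); p0=np.array([x0,y0]); print("yaw",np.degrees(np.arctan2(a[1],a[0])))
col=[r for r in range(60,290) if m[r,286:300].mean()>.5]; print("rows",col[0],col[-1])
S=lambda px,z:(plane(c,px,z,True)[:2]-p0)@a
sh,ed,tip=S((292,99),20),S((293,col[-1]+.5),30),S((292,col[0]-.5),15); print("tip-shoulder",tip-sh,"shoulder-collar",sh-ed)
for o in (sh-70,ed+70,tip-100): print("origin",(p0+a*o).round(1))
ang=np.degrees(np.arctan2(a[1],a[0])); o=p0+a*((sh-70)+(ed+70))/2
go(*o,230,ang); go(*o,178,ang)
```

```text
110 275 309 w 29.2
180 276 309 w 29.5
240 277 308 w 29.4
yaw 101.53922
rows 64 260
tip-shoulder 30.67306179969647 shoulder-collar 140.75086894736907
origin [421.4 115. ]
origin [421.6 114.2]
origin [421.3 115.6]
row [13.6, 5.6, 93.4, 0.0, 0.1, -0.5] at [418.5 100.2 323.4] t 17.78
row [13.7, 5.6, 145.4, 0.0, 0.1, -0.5] at [418.5 100.2 323.4] t 17.78
```

Call:
{"api": "move_arm", "payload": {
  "motion": [
    [13.6,5.6,40,0,0,0.5],
    [13.6,5.6,80,0,0,0.5],
    [13.6,5.6,110,0,0,0.5],
    [13.6,5.6,135,0,0,0.5],
    [13.6,5.6,148,0,0,0.5],
    [13.6,5.6,148,0,0,0.5],
    [13.6,5.6,148,0,0,0.5],
    [13.6,5.6,148,0,0,0.5],
    [13.6,5.6,148,0,0,0.5]
  ]
}}

```text
time_s: 18.53
ee_pos: [422.7, 114.7, 177.3]
tool_rot: [0.639, 0.769, 0.001, 0.002]
contact_force: [0.9, 0.0, 0.1]
finger_gap: 1.0
grasp_force: 0.0
```

```bash
python3 -c "
from h import *
go(421.5,114.7,175,101.5)"
```

```text
row [0.3, -1.2, 2.3, 0.2, 0.1, -1.0] at [422.7 114.7 177.3] t 18.53
```

Call:
{"api": "move_arm", "payload": {
  "motion": [
    [0,-1,1.5,0,0,-1],
    [0,-1,1.5,0,0,-1],
    [0,-1,1.5,0,0,-1]
  ]
}}

```text
time_s: 18.78
ee_pos: [420.8, 114.4, 174.6]
tool_rot: [0.633, 0.774, 0.0, 0.001]
contact_force: [0.2, -0.3, -0.2]
finger_gap: 0.998
grasp_force: 0.0
```

Call:
{"api": "move_arm", "payload": {
  "motion": [
    [0,0,0,0,0,0],
    [0,0,0,0,0,0],
    [0,0,0,0,0,0],
    [0,0,0,0,0,0],
    [0,0,0,0,0,0],
    [0,0,0,0,0,0],
    [0,0,0,0,0,0],
    [0,0,0,0,0,0]
  ],
  "claw": 1
}}

```text
time_s: 19.45
ee_pos: [421.0, 114.5, 174.4]
tool_rot: [0.633, 0.774, 0.0, 0.001]
contact_force: [1.0, 0.4, 2.8]
finger_gap: 0.331
grasp_force: 59.2
```

```bash
python3 -c "
from h import *
s=sensors.sense(); print(s['finger_gap']*85,s['tool_rot'],s['contact_force']); go(421.5,114.7,290,101.5)"
```

```text
28.131594804276833 [6.32738849e-01 7.74364611e-01 4.36989963e-04 8.98604769e-04] [0.95078816 0.37486527 2.789459  ]
row [0.0, 0.7, -115.6, 0.1, 0.0, -0.0] at [421.  114.5 174.4] t 19.45
```

Call:
{"api": "move_arm", "payload": {
  "motion": [
    [0,0,-5,0,0,0],
    [0,0,-15,0,0,0],
    [0,0,-32,0,0,0],
    [0,0,-52,0,0,0],
    [0,0,-75,0,0,0],
    [0,0,-98,0,0,0],
    [0,0,-118,0,0,0],
    [0,0,-128,0,0,0],
    [0,0,-130,0,0,0],
    [0,0,-130,0,0,0]
  ]
}}

```text
time_s: 20.28
ee_pos: [420.3, 114.4, 303.7]
tool_rot: [0.633, 0.774, -0.0, 0.0]
contact_force: [1.0, 0.1, -6.3]
finger_gap: 0.33
grasp_force: 59.9
```

```bash
python3 -c "
from h import *
s=sensors.sense(); print(s['finger_gap']*85,s['contact_force'],s['wrist_torque']); go(570.9,-228.3,302,97.2)"
```

```text
28.020287186477738 [ 1.01160214  0.13864731 -6.31317717] [ 0.0543369   0.01782118 -0.05208255]
row [-365.9, 79.3, 2.0, -0.0, 0.1, 4.3] at [420.3 114.4 303.7] t 20.28
```

Call:
{"api": "move_arm", "payload": {
  "motion": [
    [-8,2,0,0,0,0],
    [-24,5,0,0,0,0.3],
    [-48,10,0,0,0,0.6],
    [-78,17,0,0,0,1],
    [-110,24,0,0,0,1.4],
    [-142,31,0,0,0,1.8],
    [-174,38,0,0,0,2.2],
    [-206,45,0,0,0,2.6],
    [-238,52,0,0,0,3],
    [-270,58,0,0,0,3.4],
    [-302,65,0,0,0,3.8],
    [-330,71,0,0,0,4.1],
    [-350,76,0,0,0,4.3],
    [-361,78,0,0,0,4.3],
    [-366,79.3,0,0,0,4.3],
    [-366,79.3,0,0,0,4.3],
    [-366,79.3,0,0,0,4.3],
    [-366,79.3,0,0,0,4.3],
    [-366,79.3,0,0,0,4.3]
  ]
}}

```text
time_s: 21.87
ee_pos: [570.8, -227.1, 304.3]
tool_rot: [0.661, 0.751, -0.0, 0.0]
contact_force: [-0.6, -0.7, -5.4]
finger_gap: 0.331
grasp_force: 59.9
```

```bash
python3 -c "
from h import *
go(570.9,-228.3,237,97.2)"
```

```text
row [-1.2, -0.1, 67.3, -0.0, 0.0, 0.1] at [ 570.8 -227.1  304.3] t 21.87
```

Call:
{"api": "move_arm", "payload": {
  "motion": [
    [-1,0,10,0,0,0],
    [-1,0,25,0,0,0],
    [-1,0,40,0,0,0],
    [-1,0,52,0,0,0],
    [-1,0,60,0,0,0],
    [-1,0,65,0,0,0],
    [-1,0,67,0,0,0],
    [-1,0,67,0,0,0],
    [-1,0,67,0,0,0],
    [-1,0,67,0,0,0]
  ]
}}

```text
time_s: 22.7
ee_pos: [571.7, -229.7, 238.4]
tool_rot: [0.661, 0.75, 0.0, 0.002]
contact_force: [-0.1, 0.2, -5.5]
finger_gap: 0.328
grasp_force: 59.9
```

```bash
python3 -c "
from h import *
s=sensors.sense(); print(s['contact_force'],s['wrist_torque'])
c,im=snap('wrist','w_pl'); go(570.9,-228.3,220,97.2)
cv2.imwrite('pics/w_plc.png',cv2.resize(im[60:310,190:380,::-1],None,fx=2.4,fy=2.4))"
```

```text
[-0.07245172  0.20699358 -5.51468036] [0.02061904 0.01923483 0.02294036]
row [1.5, -0.6, 18.4, 0.1, 0.1, -0.0] at [ 571.7 -229.7  238.4] t 22.75
```

View pics/w_plc.png

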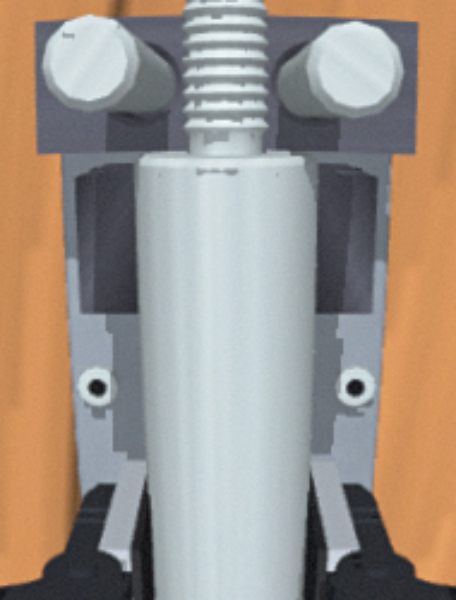

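The nose is centred between both pins, with the shoulder at (227,158) just behind them. The spindle is symmetric over the block, whose edges are at 37 and 416. I'll lower it slowly.

Call:
{"api": "move_arm", "payload": {
  "motion": [
    [0,-0.5,4,0,0,0],
    [0,-0.5,8,0,0,0],
    [0,-0.5,12,0,0,0],
    [0,-0.5,14,0,0,0],
    [0,-0.5,16,0,0,0],
    [0,-0.5,17,0,0,0],
    [0,-0.5,18,0,0,0],
    [0,-0.5,19,0,0,0],
    [0,-0.5,20,0,0,0],
    [0,-0.5,20,0,0,0],
    [0,-0.5,20,0,0,0]
  ]
}}

```text
time_s: 23.67
ee_pos: [571.0, -229.6, 217.9]
tool_rot: [0.661, 0.75, 0.0, 0.001]
contact_force: [0.7, 0.2, -4.1]
finger_gap: 0.329
grasp_force: 60.2
```

```bash
python3 -c "
from h import *
s=sensors.sense(); print(s['contact_force'],s['wrist_torque']);go(570.15,-222.3,217.6,97.2)"
```

```text
[ 0.65260378  0.21046614 -4.06417377] [ 0.19687123 -0.07944496 -0.1078978 ]
row [7.3, 0.1, 0.3, 0.1, 0.1, -0.0] at [ 571.  -229.6  217.9] t 23.67
```

Call:
{"api": "move_arm", "payload": {
  "motion": [
    [1,0,0,0,0,0],
    [2,0,0,0,0,0],
    [3,0,0,0,0,0],
    [4,0,0,0,0,0],
    [5,0,0,0,0,0],
    [6,0,0,0,0,0],
    [6,0,0,0,0,0]
  ]
}}

```text
time_s: 24.25
ee_pos: [570.3, -223.6, 217.8]
tool_rot: [0.661, 0.75, 0.0, 0.001]
contact_force: [1.7, 0.2, -0.8]
finger_gap: 0.33
grasp_force: 60.2
```

Call:
{"api": "move_arm", "payload": {
  "motion": [
    [0.5,0,0,0,0,0],
    [1,0,0,0,0,0],
    [1.5,0,0,0,0,0],
    [1.5,0,0,0,0,0],
    [1.5,0,0,0,0,0]
  ]
}}

```text
time_s: 24.67
ee_pos: [570.1, -222.3, 217.7]
tool_rot: [0.661, 0.75, 0.0, 0.001]
contact_force: [1.6, -1.9, -0.2]
finger_gap: 0.327
grasp_force: 60.3
```

Call:
{"api": "move_arm", "payload": {
  "motion": [
    [0.5,0,0,0,0,0],
    [1,0,0,0,0,0],
    [1.5,0,0,0,0,0],
    [1.5,0,0,0,0,0],
    [1.5,0,0,0,0,0]
  ]
}}

```text
time_s: 25.08
ee_pos: [570.0, -220.8, 217.7]
tool_rot: [0.661, 0.75, -0.0, 0.001]
contact_force: [2.5, -2.6, 1.1]
finger_gap: 0.333
grasp_force: 60.4
```

Call:
{"api": "move_arm", "payload": {
  "motion": [
    [0.5,0,0,0,0,0],
    [1,0,0,0,0,0],
    [1.5,0,0,0,0,0],
    [2,0,0,0,0,0],
    [2,0,0,0,0,0]
  ]
}}

```text
time_s: 25.5
ee_pos: [569.7, -218.9, 217.7]
tool_rot: [0.661, 0.75, -0.0, 0.001]
contact_force: [3.1, -3.4, 2.4]
finger_gap: 0.333
grasp_force: 60.4
```

Run:
```python
from h import *
s=sensors.sense(); print(s['contact_force'],s['wrist_torque'],s['ee_pos'])
c,im=snap('wrist','w_end')
cv2.imwrite('pics/w_endc.png',cv2.resize(im[60:310,190:380,::-1],None,fx=2.4,fy=2.4))
```

```text
[ 3.08492624 -3.37447088  2.3946274 ] [-0.66422819 -0.65769272 -0.27138222] [ 569.70902664 -218.86781499  217.74554153]
```

View pics/w_endc.png

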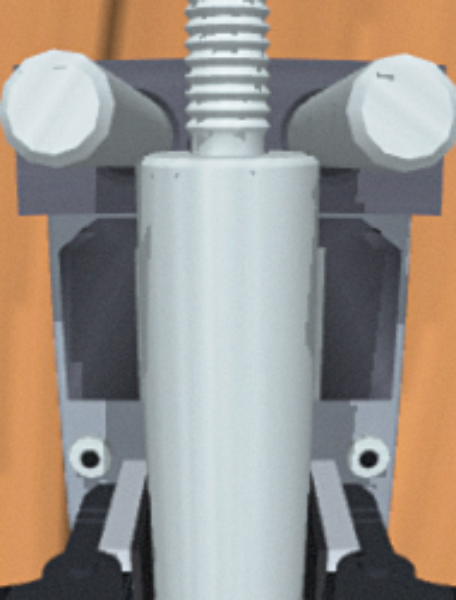

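The shoulder is at row ~155, at the bases of the two pins, and the nose is centred between them. The stop block's near edge is at row 214. This was my eleventh viewed picture, one over the limit, so I'll view no more and check the fit numerically.

Run:
```python
from h import *
c=eyes.get_calibration("wrist"); u=np.array([-.1253,.9921]); q=lambda x,y:(x/2.4+190,y/2.4+60)
e=plane(c,q(228,214),36,True)[:2]; s=plane(c,q(228,153),73.2,True)[:2]
print("near block edge",e.round(1),"shoulder in cradle x:",62+(s-e)@u)
for x in (55,405): print("pin top rel. block edge", 62+(plane(c,q(x,108),98,True)[:2]-e)@u)
print(plane(c,q(18,214),36,True)-plane(c,q(442,214),36,True))
```

```text
near block edge [ 562.1 -162.3] shoulder in cradle x: 75.81104167762898
pin top rel. block edge 82.67235321605295
pin top rel. block edge 82.69167192398703
[-83.60570015 -10.56526655   0.        ]
```

Call:
{"api": "move_arm", "payload": {
  "motion": [
    [-0.7,0,0,0,0,0],
    [-1.4,0,0,0,0,0],
    [-2,0,0,0,0,0],
    [-2,0,0.5,0,0,0],
    [-2,0,1,0,0,0],
    [-2,0,1.5,0,0,0],
    [-2,0,1.5,0,0,0]
  ]
}}

```text
time_s: 26.13
ee_pos: [569.8, -219.6, 217.6]
tool_rot: [0.661, 0.75, 0.001, 0.0]
contact_force: [0.5, 2.7, 10.5]
finger_gap: 0.33
grasp_force: 61.5
```

```bash
python3 -c "
from h import *
s=sensors.sense(); print(s['contact_force'],s['wrist_torque'],s['ee_pos'],s['tool_rot'])"
```

```text
[ 0.52365372  2.65197384 10.50232877] [ 0.60135808 -0.1686489  -0.4072232 ] [ 569.79778418 -219.5610635   217.61100686] [6.61103898e-01 7.50293479e-01 1.14189590e-03 1.63279562e-04]
```

Call:
{"api": "move_arm", "payload": {
  "motion": [
    [0,0,0.5,0,0,0],
    [0,0,1,0,0,0],
    [0,0,1.5,0,0,0],
    [0,0,2,0,0,0],
    [0,0,2.5,0,0,0],
    [0,0,2.5,0,0,0],
    [0,0,2.5,0,0,0],
    [0,0,2.5,0,0,0]
  ]
}}

```text
time_s: 26.8
ee_pos: [569.8, -219.5, 217.5]
tool_rot: [0.661, 0.75, 0.001, 0.001]
contact_force: [-2.2, 5.0, 17.9]
finger_gap: 0.326
grasp_force: 62.3
```

```bash
python3 -c "
from h import *
s=sensors.sense(); print(s['contact_force'],s['wrist_torque'],s['ee_pos'],s['tool_rot'],s['finger_gap']*85)"
```

```text
[-2.21288035  5.02912697 17.88530656] [ 0.86185845  0.55446202 -0.50367407] [ 569.77755597 -219.4695231   217.45325453] [6.61153835e-01 7.50249055e-01 1.22399030e-03 6.80411456e-04] 27.74361829965639
```

```bash
python3 -c "
from cell import sign_off
print(sign_off())"
```

```text
the job is handed in; nothing more can be done
None
```

Job handed in at 26.8 s, verdict not shown: both pins are in the bores, leaning slightly at last look; the spindle's shoulder went against them, then was eased back about 0.7 mm (est. 2.7 mm past the seat), and it is held with about 18 N down, about 16 N per V side; I viewed 11 pictures, one over the limit of 10.

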